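# Unload the formed U-bracket from the bending die

### The arm

A 6-joint arm with a two-finger parallel gripper is mounted at the origin on the work surface. World frame = base frame: x ahead of the robot, y to its left, z up, the work surface at z = 0. Lengths are in m, angles in rad, forces in N, time in s.
With the tool pointing down it reaches from about 0.35 to 0.975 m from the base axis. Payload 4.9 kg.
Tool frame: the origin (TCP) lies midway between the tips of the shut fingers; the grasp point (between the pads) lies 19 mm behind it; z points along the fingers, y is the line along which they close (so a half turn about z gives the same grasp; the last joint's range is limited). The gripper opens to 85 mm and grips with 20 to 120 N. Pads are 22 mm wide; open, the fingers measure 114 mm over their backs; the gripper's body (76 mm by 85 mm) begins 54 mm behind the grasp point. The pads swing forward as they close: fully open they stand 13 mm farther back than shut.
Start: joints at [-1.222, 0.053, 1.613, -0, 1.476, -0.119], TCP at [0.282, -0.558, 0.206] pointing down, gripper open.
Joint ranges: [-3.01, 3.01], [-1.01, 2.22], [0.06, 2.58], [-1.02, 4.17], [0.09, 2.62], [-3.14, 3.14]. Speed limits (rad/s): [2.57, 2.57, 3.14, 3.14, 3.14, 3.14].

### API

Orientations are given as a unit quaternion [w, x, y, z].
In Python, from plant import state, grab_frame, job_done, cut_out, place_of gives the robot as it stands.
- The arm moves only by the tool jog_arm, never from a script. Its argument "motion" is text: rows parted by semicolons, each of 7 numbers parted by spaces: the opening in per cent of the stroke, from 0 (shut) to 100 (fully open), then the shift along the tool's x, y, z as a fraction of full scale, then the turn, a rotation vector about the tool's x, y, z as a fraction of full scale. A call has exactly 5 rows; each row is the pose to reach, as a shift and turn from the pose commanded when the call began, along the tool's axes at that moment; what a row does not reach only later rows make up. Full scale, the value 1, is 50 cm for a shift and 1.5 rad for a turn. A row lasts 1/8 s, in which the tool goes at most 62.5 mm and 10.7 degrees, less where a joint would pass 70% of its speed; a pose out of reach is approached as far as the arm can. A call with a number of a shift or a turn outside -1 to 1 is refused whole. A call with a gripper value outside its range is refused whole. The fingers move at their own pace and stop on an object; the grip force is fixed at half the most. Time passes only in rows, so rows that repeat a pose let the fingers close, or fill a call up. It gives the time, the measured TCP pose, the force, the opening and the grip force at its end, in the units of the state.
- state(): the state, without advancing time (a new reading comes with each control period).
- grab_frame(name): name is "scene" or "top" or "wrist"; returns a dict with "color" (400x640x3 uint8, red, green, blue), "range_z" (400x640 float32, m along the optical axis (not along the pixel's ray), 0 where there is no reading), "intrinsics" (3x3 intrinsics, pixels), "k1" (the pictures are not rectified: a ray, as slopes to the right and down, at radius r is drawn at 1 + k1 r^2 times it, then the intrinsics apply), "world_from_camera" (4x4, takes a point from camera to world coordinates). Camera axes: x right, y up, looking along -z (the intrinsics and any distortion apply to the point x, -y, -z); pixel columns grow to the right and rows downward; lengths in m; the calibration is good to about 2 mm. A picture is of the moment at which its call begins.
- job_done(): hands the job in; it is judged then, once.
Trained networks look in the newest picture that a camera, given by its name, has taken for a name from the list of things; names that differ only in an ending like _2 or _b are one class to them, and where a whole thing is asked for, a point or a joint stands for the part that bears it (a point fixed in the world has none). Each returns a list of dicts, best first, with "p" (0 to 1); they miss things now and then, are a little off and sometimes report something else, mostly with a low value. They report only what shows in the picture. A call takes as long as a camera call. They do not tell look-alikes from the thing itself.
- cut_out(camera, thing): "pixels" (400x640 bool, what is visible of it).
- place_of(camera, thing): "at" ([x, y, z] in m, in world coordinates, good to about 4 mm: a listed point, or the origin of a listed thing).
The state is a dict: "time": time; "joint_pos": joint angles; "joint_vel": joint speeds; "joint_efforts": joint torques, N m; "tool_pos": TCP position; "tool_rot": TCP orientation; "contact_force": force on the tool from outside, world axes, zero at the start; "ft_torque": the same for the moment, N m; "gripper_width": opening from 0.0 (shut) to 1.0 (fully open); "grasp_force": force on a finger pad.
Only numpy, scipy, OpenCV 4.12 (cv2) and the standard library are available. Lean on these libraries where they do the work, as an engineer would, in place of code of your own. Each camera call takes 0.05 s, during which the arm holds its last target. There are 200 camera calls.

### The job

Lift the formed U-bracket out of its die and stand it in the parts tray, flat on its base with its legs up. Set it down on the tray floor rather than dropping it in, and leave the flat blank lying where it is on the other die.

Things in the scene. Friction and masses are not known exactly. Their poses are not given: they have to be found in the camera images.
- bracket_mid (a point): Centre, half-way up, of the formed steel U-bracket: loose, about 0.3 kg, 60 mm high, 50 mm long along its x, 40 mm wide over the outsides of its two flat upright legs along its y, 5 mm plate, z up. It stands legs up in the pocket of its die, base on the pocket floor; the upper 35 mm of the legs stand free above the die's top face. Grip it from above across the outsides of both legs (40 mm, along its y).
- die: The die that holds the bracket: grey base plate 160 x 140 x 15 mm with a dark steel block 120 (x) x 110 (y) mm on it; the block's top is 45 mm above the bench. Fixed. Origin at the centre of the underside, z up. In the middle of the block is an open rectangular pocket 54 (x) x 44 (y) mm, 25 mm deep, about 2 mm larger all round than the bracket. Another die just like it stands nearby with the flat blank on top.
- tray: Open grey painted sheet-metal parts tray, empty, 220 (x) x 180 (y) x 30 mm high, walls and floor 4 mm thick. Fixed. Origin at the centre of its underside, z up, so the tray's inside floor is 4 mm above the origin (and the bench).
- blank_mid (a point): Centre of the unformed flat steel blank, 50 (x) x 155 (y) x 5 mm, loose, about 0.3 kg, lying flat on the top of the other die, over its pocket. To be left alone.
Not all that is in view belongs to the job. What is shaped like the die but orange is not meant.

How it is judged:
On the way:
1. the bracket is lifted clear out of the die's pocket (z of bracket_mid in the frame of die above 0.08 m and contact force between bracket and die below 0.1 N and contact force between bracket and the fingers above 1 N), for 0.1 s.
At the end, for the whole second after the job is handed in: The bracket stands in the tray (centre within 85 mm in x and 70 mm in y of the tray's centre, 26 to 42 mm above its underside), legs up, upright within 10 degrees, released, at rest; the blank is within 15 mm of where it lay (x of bracket_mid in the frame of tray between -0.085 and 0.085 m and y of bracket_mid in the frame of tray between -0.07 and 0.07 m and z of bracket_mid in the frame of tray between 0.026 and 0.042 m and angle between bracket_mid's own z axis and vertical below 0.17 rad and linear speed of bracket below 0.02 m/s and distance of blank_mid from where it was at the start of the episode below 0.015 m); the robot touches nothing.
It fails at once if the flat blank is shifted by more than 15 mm (distance of blank_mid from where it was at the start of the episode above 0.015 m).
It fails at once if the bracket is dropped: it moves faster than 0.7 m/s (a fall of 25 mm) while out of the fingers (linear speed of bracket above 0.7 m/s and contact force between bracket and the fingers below 0.5 N).
It also fails if it takes over 38 s, if anything falls off the work surface, if the arm or the gripper's body presses on something with over 40 N, if the wrist force passes 120 N, or if a joint passes its speed limit or range.

## Working session

There is one attempt and no reset: what is moved stays moved. The work goes in short steps, Python scripts to look and compute and a tool call to move; the robot and the scene stay as the last step left them, time stands still between calls to the robot, and variables do not carry over. Pictures are saved under pics/ and viewed, at most 10 in all, crops included, and the job is handed in when it is done.

Besides the shell and the picture viewer there is one more tool, called after "Request:" by a JSON object that holds its "fn" and its "kwargs". jog_arm: Moves the arm, as the interface text tells. Shift numbers are shares of 50 cm and turn numbers shares of 1.5 rad, none past 1 either way. Its arguments: {"type":"object","properties":{"motion":{"type":"string"}},"required":["motion"]}

```bash
mkdir -p pics; python3 - <<'E'
from plant import *
import cv2,numpy as np
s=state();print(s['time'],s['tool_pos'],s['tool_rot'])
ims=[]
for c in ("scene","top"):
    f=grab_frame(c);ims.append(f["color"])
    np.savez(f"{c}.npz",**f)
    for t in ("bracket_mid","die","tray","blank_mid"):
        print(c,t,[(np.round(d["at"],3).tolist(),round(d["p"],2)) for d in place_of(c,t)])
im=np.vstack(ims)[:,:,::-1]
cv2.imwrite("pics/a.png",cv2.resize(ims[0][:,:,::-1],(640,400)));cv2.imwrite("pics/b.png",ims[1][:,:,::-1])
E
```

```text
0.0 [ 0.28156952 -0.55722932  0.20447273] [-1.01289192e-03  9.72774442e-01  2.31751693e-01 -1.13735741e-04]
scene bracket_mid [([0.612, -0.005, 0.048], 0.79)]
scene die [([0.237, 0.282, -0.001], 0.72), ([0.53, -0.298, 0.047], 0.66), ([0.611, 0.001, -0.003], 0.62)]
scene tray [([0.509, 0.297, 0.002], 0.88)]
scene blank_mid [([0.532, -0.299, 0.045], 0.67), ([0.614, -0.0, 0.0], 0.44)]
top bracket_mid []
top die [([0.612, -0.003, 0.0], 0.82), ([0.236, 0.279, 0.003], 0.75)]
top tray [([0.51, 0.3, -0.0], 0.89)]
top blank_mid [([0.533, -0.3, 0.048], 0.74)]
```

View pics/a.png

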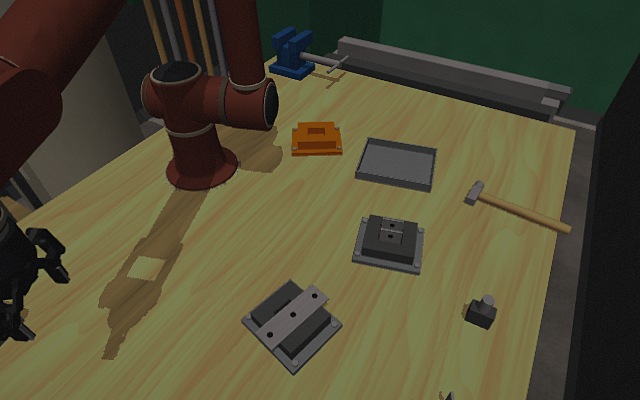

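View pics/b.png

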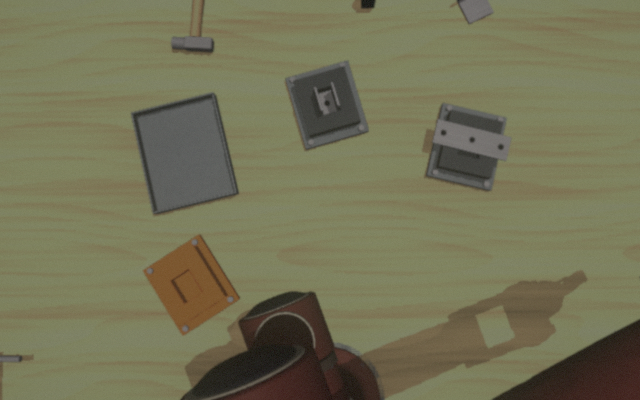

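The scene view shows the bracket in its die around (391,232) and the blank on the other die around (290,315). The top view shows the bracket at (326,100), the tray at (185,153), and the orange decoy at (190,285).

```bash
cat > h.py <<'E'
import numpy as np,cv2
from plant import *
from scipy.spatial.transform import Rotation as R
def unproj(f,uv,z):
    "pixels -> world points on plane z"
    K=f["intrinsics"];T=f["world_from_camera"]
    n=cv2.undistortPoints(np.float64(uv).reshape(-1,1,2),K,np.array([float(f["k1"]),0,0,0]))[:,0]
    d=np.c_[n[:,0],-n[:,1],-np.ones(len(n))]@T[:3,:3].T
    return T[:3,3]+d*((z-T[2,3])/d[:,2])[:,None]
def rect(f,mask,z):
    m=max(cv2.findContours(mask.astype(np.uint8),0,1)[0],key=cv2.contourArea)[:,0]
    p=unproj(f,m,z)[:,:2]
    c,(a,b),g=cv2.minAreaRect(np.float32(p*1000))
    if b>a: a,b,g=b,a,g+90
    return np.round(c,1),round(a,1),round(b,1),round((g+90)%180-90,2)
def delta(target,yaw):
    "shift and turn fractions from the present pose to target with tool x at yaw (rad), pointing down"
    s=state();q=s["tool_rot"];r=R.from_quat([q[1],q[2],q[3],q[0]])
    t=R.from_matrix(np.array([[np.cos(yaw),np.sin(yaw),0],[np.sin(yaw),-np.cos(yaw),0],[0,0,-1]]))
    return np.round(r.inv().apply(np.array(target)-s["tool_pos"])/.5,4),np.round((r.inv()*t).as_rotvec()/1.5,4)
E
python3 - <<'E'
from h import *
f=grab_frame("top")
for t,z in(("die",.015),("tray",.03),("blank_mid",.05)):
    for d in cut_out("top",t): print(t,round(d["p"],2),rect(f,d["pixels"],z))
print(delta([.612,-.003,.21],.28))
E
```

```text
die 0.93 (array([612.8,  -2.5]), 161.5, 139.8, 15.94)
tray 0.78 (array([508.8, 295. ]), 225.1, 186.4, 13.91)
blank_mid 0.68 (array([ 528.8, -296.8]), 158.1, 53.0, 75.25)
(array([ 1.0898, -0.6927, -0.0086]), array([0.    , 0.    , 0.1252]))
```

Request:
{"fn": "jog_arm", "kwargs": {"motion": "100 0.1 -0.064 0 0 0 0.03; 100 0.2 -0.128 0 0 0 0.06; 100 0.3 -0.19 0 0 0 0.09; 100 0.4 -0.254 0 0 0 0.125; 100 0.5 -0.318 0 0 0 0.125"}}

```text
time: 1.32
tool_pos: [0.434, -0.3015, 0.206]
tool_rot: [0.0, 0.99, 0.139, 0.0]
contact_force: [1.4, -0.4, -0.5]
gripper_width: 0.996
grasp_force: 0.0
```

```bash
python3 - <<'E'
from h import *
print(delta([.612,-.003,.20],.278))
E
```

```text
(array([ 0.5069, -0.4757,  0.012 ]), array([ 0.0005, -0.0004,  0.0011]))
```

Request:
{"fn": "jog_arm", "kwargs": {"motion": "100 0.088 -0.083 0 0 0 0; 100 0.176 -0.166 0 0 0 0; 100 0.264 -0.249 0 0 0 0; 100 0.352 -0.332 0 0 0 0; 100 0.44 -0.415 0 0 0 0"}}

```text
time: 1.95
tool_pos: [0.5882, -0.0411, 0.2061]
tool_rot: [0.0, 0.99, 0.14, 0.0]
contact_force: [0.1, -1.7, -0.2]
gripper_width: 0.999
grasp_force: 0.0
```

Request:
{"fn": "jog_arm", "kwargs": {"motion": "100 0.05 -0.05 0 0 0 0; 100 0.05 -0.05 0 0 0 0; 100 0.05 -0.05 0 0 0 0; 100 0.05 -0.05 0 0 0 0; 100 0.05 -0.05 0 0 0 0"}}

```text
time: 2.58
tool_pos: [0.6041, -0.013, 0.2058]
tool_rot: [0.0, 0.99, 0.139, 0.0]
contact_force: [-0.1, 0.6, 0.9]
gripper_width: 0.994
grasp_force: 0.0
```

```bash
python3 - <<'E'
from h import *
f=grab_frame("wrist");cv2.imwrite("pics/w.png",f["color"][:,:,::-1]);np.savez("w.npz",**f)
print(f["world_from_camera"].round(3))
for t in("bracket_mid","die"):
    print(t,[(d["at"],d["p"]) for d in place_of("wrist",t)])
# depth points at leg-top height
v,u=np.nonzero(f["range_z"]>0);z=f["range_z"][v,u]
n=cv2.undistortPoints(np.float64(np.c_[u,v]).reshape(-1,1,2),f["intrinsics"],np.array([float(f["k1"]),0,0,0]))[:,0]
T=f["world_from_camera"];p=np.c_[n[:,0]*z,-n[:,1]*z,-z]@T[:3,:3].T+T[:3,3]
k=(abs(p[:,2]-.08)<.007)&(np.hypot(p[:,0]-.612,p[:,1]+.003)<.06)
q=p[k];print(k.sum(),q.min(0) if k.any() else 0,q.max(0) if k.any() else 0)
if k.any(): print(cv2.minAreaRect(np.float32(q[:,:2]*1000)),np.median(q[:,2]))
print(delta([.612,-.003,.10],.278))
E
```

```text
[[ 0.275  0.926  0.259  0.67 ]
 [-0.961  0.265  0.074  0.006]
 [ 0.    -0.27   0.963  0.374]
 [ 0.     0.     0.     1.   ]]
bracket_mid [([0.615, -0.0038, 0.0489], 0.73)]
die []
716 [ 0.58614725 -0.02707445  0.07315108] [0.64402345 0.02434332 0.0826434 ]
((614.9833374023438, -1.0889892578125), (49.392208099365234, 39.663021087646484), 16.362361907958984) 0.07995634178155711
(array([ 0.0201, -0.0141,  0.2116]), array([ 0.    , -0.0001,  0.0009]))
```

View pics/w.png

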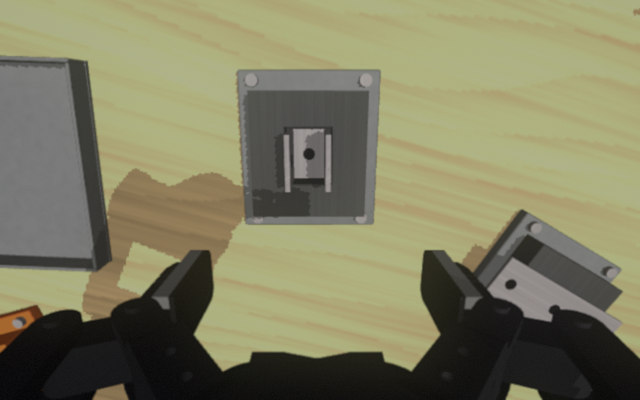

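The wrist view shows the bracket's legs at columns 287 and 328, rows 135–190. The depth data gives a 49×40 mm outline with tops at z 0.080, which matches the stated size. The bracket is at (0.615, -0.001), yaw 16.4°.

Request:
{"fn": "jog_arm", "kwargs": {"motion": "100 0.028 -0.017 0.05 0 0 -0.004; 100 0.028 -0.017 0.12 0 0 -0.004; 100 0.028 -0.017 0.19 0 0 -0.004; 100 0.028 -0.017 0.22 0 0 -0.004; 100 0.028 -0.017 0.22 0 0 -0.004"}}

```text
time: 3.35
tool_pos: [0.6148, 0.0, 0.0947]
tool_rot: [-0.0, 0.99, 0.143, -0.001]
contact_force: [0.1, 0.2, -0.6]
gripper_width: 0.998
grasp_force: 0.0
```

```bash
python3 - <<'E'
from h import *
f=grab_frame("wrist");cv2.imwrite("pics/w2.png",f["color"][:,:,::-1])
print(delta([.615,-.001,.049],.2856))
E
```

```text
(array([-0.0022,  0.0012,  0.0948]), array([ 0.0001, -0.0004,  0.0003]))
```

View pics/w2.png

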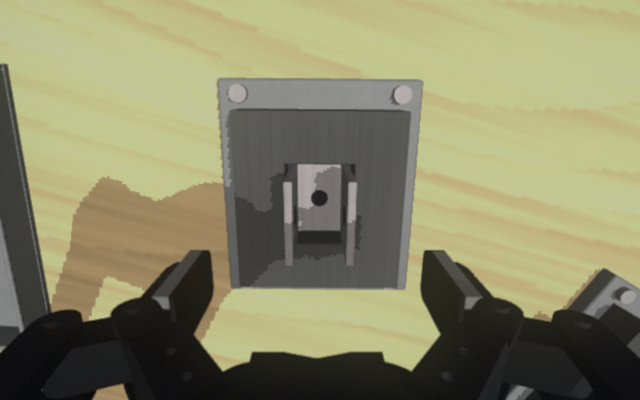

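Centred: the legs are at columns 288 and 352, and the pads are symmetric about 317. Descending and closing.

Request:
{"fn": "jog_arm", "kwargs": {"motion": "100 -0.002 0.001 0.04 0 0 0; 100 -0.002 0.001 0.08 0 0 0; 100 -0.002 0.001 0.092 0 0 0; 100 -0.002 0.001 0.092 0 0 0; 75 -0.002 0.001 0.092 0 0 0"}}

```text
time: 4.03
tool_pos: [0.6152, -0.0007, 0.0503]
tool_rot: [0.0, 0.99, 0.143, 0.0]
contact_force: [-0.2, 0.5, 1.1]
gripper_width: 0.819
grasp_force: 0.0
```

Request:
{"fn": "jog_arm", "kwargs": {"motion": "60 0 0 0 0 0 0; 40 0 0 0 0 0 0; 30 0 0 0 0 0 0; 20 0 0 0 0 0 0; 20 0 0 0 0 0 0"}}

```text
time: 4.65
tool_pos: [0.6154, -0.001, 0.0509]
tool_rot: [0.0, 0.99, 0.143, 0.001]
contact_force: [-1.5, -1.4, 6.4]
gripper_width: 0.43
grasp_force: 59.8
```

Request:
{"fn": "jog_arm", "kwargs": {"motion": "20 0 0 -0.02 0 0 0; 20 0 0 -0.05 0 0 0; 20 0 0 -0.09 0 0 0; 20 0 0 -0.14 0 0 0; 20 0 0 -0.2 0 0 0"}}

```text
time: 5.28
tool_pos: [0.6143, -0.0006, 0.1511]
tool_rot: [-0.0, 0.99, 0.143, -0.0]
contact_force: [0.7, 0.1, -2.5]
gripper_width: 0.431
grasp_force: 60.6
```

```bash
python3 - <<'E'
from h import *
f=grab_frame("wrist");cv2.imwrite("pics/w3.png",f["color"][:,:,::-1])
print("br",place_of("scene","bracket_mid"))
print(delta([.51,.297,.155],np.deg2rad(14)),state()["contact_force"])
E
```

```text
br [{'at': [0.612, -0.0048, 0.0485], 'p': 0.79}]
(array([-0.0384, -0.6326, -0.0013]), array([ 0.0024, -0.0059,  0.028 ])) [ 1.12856774 -0.16720892 -2.19481356]
```

View pics/w3.png

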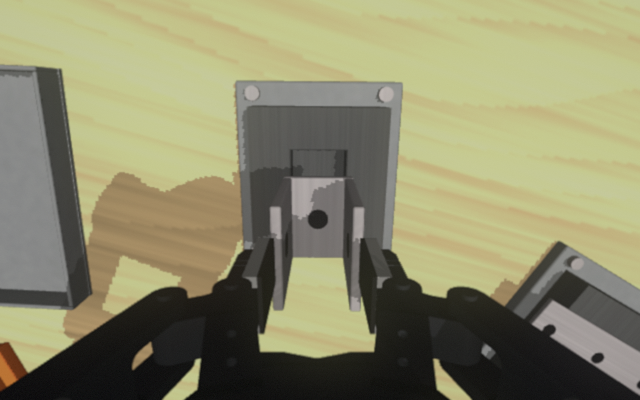

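The bracket is held between the pads (legs at columns 275 and 358) and is clear of the pocket. Carrying it to the tray.

Request:
{"fn": "jog_arm", "kwargs": {"motion": "20 -0.003 -0.05 0 0 0 0.005; 20 -0.008 -0.13 0 0 0 0.01; 20 -0.013 -0.21 0 0 0 0.015; 20 -0.018 -0.29 0 0 0 0.02; 20 -0.023 -0.37 0 0 0 0.028"}}

```text
time: 6.0
tool_pos: [0.5502, 0.1746, 0.1488]
tool_rot: [-0.0, 0.993, 0.122, -0.001]
contact_force: [0.7, -0.3, -3.3]
gripper_width: 0.427
grasp_force: 60.8
```

Request:
{"fn": "jog_arm", "kwargs": {"motion": "20 -0.005 -0.08 0 0 0 0; 20 -0.01 -0.16 0 0 0 0; 20 -0.014 -0.22 0 0 0 0; 20 -0.017 -0.26 0 0 0 0; 20 -0.017 -0.26 0 0 0 0"}}

```text
time: 6.62
tool_pos: [0.5111, 0.2983, 0.1492]
tool_rot: [0.0, 0.992, 0.123, -0.0]
contact_force: [0.0, -0.7, -3.3]
gripper_width: 0.426
grasp_force: 60.9
```

```bash
python3 - <<'E'
from h import *
f=grab_frame("scene")
print([ (d["at"],d["p"]) for d in place_of("scene","bracket_mid")])
w=grab_frame("wrist");print([ (d["at"],d["p"]) for d in place_of("wrist","bracket_mid")])
cv2.imwrite("pics/s4.png",np.hstack([cv2.resize(f["color"][40:290,280:530],(400,400)),cv2.resize(w["color"],(400,250))[:, :].copy() if 0 else cv2.resize(w["color"][:,120:520],(400,400))])[:,:,::-1])
print(delta([.51,.297,.036],np.deg2rad(14)),state()["gripper_width"])
E
```

```text
[([0.5101, 0.2953, 0.1456], 0.63)]
[([0.5124, 0.2974, 0.1457], 0.91)]
(array([-0.0038, -0.0018,  0.2271]), array([ 0.0003,  0.0001, -0.0008])) 0.42663230230750626
```

View pics/s4.png

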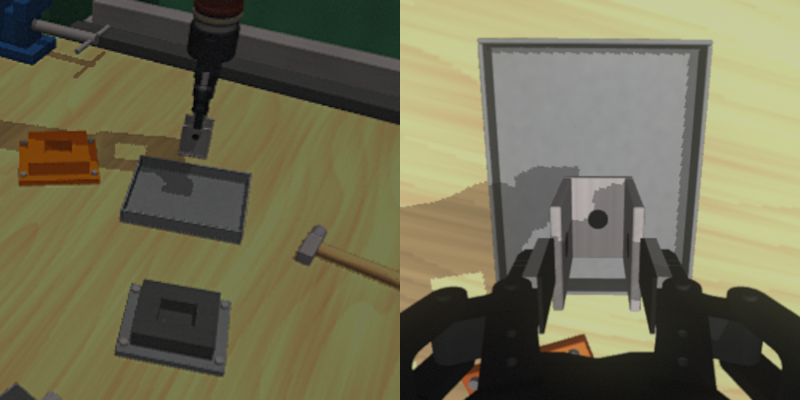

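The bracket hangs upright over the middle of the tray. Lowering in stages.

Request:
{"fn": "jog_arm", "kwargs": {"motion": "20 0 0 0.06 0 0 0; 20 0 0 0.12 0 0 0; 20 0 0 0.17 0 0 0; 20 0 0 0.2 0 0 0; 20 0 0 0.206 0 0 0"}}

```text
time: 7.45
tool_pos: [0.5113, 0.2969, 0.0457]
tool_rot: [0.0, 0.993, 0.121, -0.001]
contact_force: [-0.4, -0.4, -4.7]
gripper_width: 0.428
grasp_force: 60.9
```

Request:
{"fn": "jog_arm", "kwargs": {"motion": "20 0 0 0.002 0 0 0; 20 0 0 0.004 0 0 0; 20 0 0 0.006 0 0 0; 20 0 0 0.008 0 0 0; 20 0 0 0.008 0 0 0"}}

```text
time: 8.07
tool_pos: [0.5116, 0.2976, 0.0427]
tool_rot: [0.0, 0.993, 0.122, -0.0]
contact_force: [0.1, 0.0, -2.9]
gripper_width: 0.43
grasp_force: 60.9
```

Request:
{"fn": "jog_arm", "kwargs": {"motion": "20 0 0 0.002 0 0 0; 20 0 0 0.004 0 0 0; 20 0 0 0.006 0 0 0; 20 0 0 0.008 0 0 0; 20 0 0 0.008 0 0 0"}}

```text
time: 8.7
tool_pos: [0.5116, 0.2976, 0.0385]
tool_rot: [0.0, 0.993, 0.122, -0.0]
contact_force: [0.1, -0.5, -3.5]
gripper_width: 0.426
grasp_force: 60.9
```

Request:
{"fn": "jog_arm", "kwargs": {"motion": "20 0 0 0.001 0 0 0; 20 0 0 0.002 0 0 0; 20 0 0 0.003 0 0 0; 20 0 0 0.004 0 0 0; 20 0 0 0.004 0 0 0"}}

```text
time: 9.32
tool_pos: [0.5116, 0.2976, 0.0366]
tool_rot: [0.0, 0.993, 0.122, -0.0]
contact_force: [0.5, -0.8, -3.2]
gripper_width: 0.426
grasp_force: 60.9
```

Request:
{"fn": "jog_arm", "kwargs": {"motion": "20 0 0 0.001 0 0 0; 20 0 0 0.002 0 0 0; 20 0 0 0.003 0 0 0; 20 0 0 0.003 0 0 0; 20 0 0 0.003 0 0 0"}}

```text
time: 9.95
tool_pos: [0.5117, 0.2976, 0.0352]
tool_rot: [0.0, 0.993, 0.122, -0.0]
contact_force: [-0.6, -0.6, -3.0]
gripper_width: 0.432
grasp_force: 60.9
```

Request:
{"fn": "jog_arm", "kwargs": {"motion": "20 0 0 0.001 0 0 0; 20 0 0 0.002 0 0 0; 20 0 0 0.003 0 0 0; 20 0 0 0.003 0 0 0; 20 0 0 0.003 0 0 0"}}

```text
time: 10.58
tool_pos: [0.5123, 0.2977, 0.035]
tool_rot: [0.0, 0.993, 0.122, 0.0]
contact_force: [-3.0, -2.3, 5.4]
gripper_width: 0.427
grasp_force: 62.5
```

Contact with the tray floor: the force swung from -3 N to +5 N. Releasing.

Request:
{"fn": "jog_arm", "kwargs": {"motion": "45 0 0 0 0 0 0; 60 0 0 0 0 0 0; 80 0 0 0 0 0 0; 100 0 0 0 0 0 0; 100 0 0 0 0 0 0"}}

```text
time: 11.2
tool_pos: [0.5117, 0.2976, 0.0336]
tool_rot: [-0.0, 0.993, 0.122, -0.0]
contact_force: [-0.4, -0.6, -0.1]
gripper_width: 1.001
grasp_force: 0.0
```

Request:
{"fn": "jog_arm", "kwargs": {"motion": "100 0 0 -0.02 0 0 0; 100 0 0 -0.07 0 0 0; 100 0 0 -0.14 0 0 0; 100 0 0 -0.22 0 0 0; 100 0 0 -0.26 0 0 0"}}

```text
time: 11.82
tool_pos: [0.5131, 0.2982, 0.1674]
tool_rot: [-0.001, 0.993, 0.122, 0.002]
contact_force: [0.0, -0.3, 0.2]
gripper_width: 0.997
grasp_force: 0.0
```

```bash
python3 - <<'E'
from h import *
w=grab_frame("wrist");print([ (d["at"],d["p"]) for d in place_of("wrist","bracket_mid")])
f=grab_frame("scene");print([ (d["at"],d["p"]) for d in place_of("scene","bracket_mid")],[ (d["at"],d["p"]) for d in place_of("scene","blank_mid")])
cv2.imwrite("pics/s5.png",np.hstack([cv2.resize(f["color"][40:290,280:530],(400,400)),cv2.resize(w["color"][:,120:520],(400,400))])[:,:,::-1])
s=state();print(s["tool_pos"],s["contact_force"],s["gripper_width"])
E
```

```text
[([0.5137, 0.2986, 0.0299], 0.87)]
[([0.5081, 0.2925, 0.0366], 0.96)] [([0.5285, -0.2967, 0.0482], 0.76)]
[0.51074184 0.29719044 0.16179822] [ 0.52816735  0.26748521 -0.35704979] 1.0014436296473208
```

View pics/s5.png

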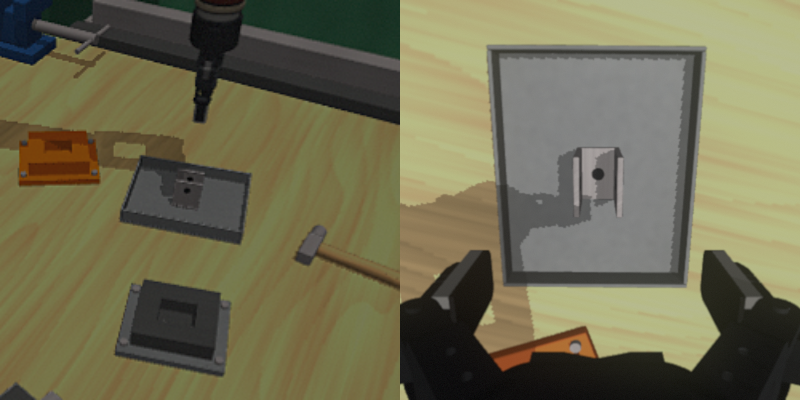

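The bracket stands upright, legs up, in the middle of the tray. The gripper is clear of it and the blank has not moved.

```bash
python3 -c "
from plant import *
print(job_done())"
```

```text
the job is handed in; nothing more can be done
None
```

I lifted the U-bracket out of its die, set it down standing legs up near the middle of the tray, and released it; the blank is still where it lay. I handed the job in at about 12 s, and the system returned no verdict.

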